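# Stand the load-log tablet on its kickstand and steady it

### The arm

A 6-joint arm with a two-finger parallel gripper is mounted at the origin on the work surface. World frame = base frame: x ahead of the robot, y to its left, z up, the work surface at z = 0. Lengths are in m, angles in rad, forces in N, time in s.
With the tool pointing down it reaches from about 0.425 to 0.925 m from the base axis. Payload 12.5 kg.
Tool frame: the origin (TCP) lies at the very end of the fingers, on their centre line; the grasp point (between the pads) lies 19 mm behind it (hold_point_z is the distance from the TCP to the grasp point, in m); z points along the fingers, y is the direction in which the jaws open and shut (so a half turn about z gives the same grasp; the last joint's range is limited). The gripper opens to 85 mm and grips with 20 to 120 N. Pads are 22 mm wide; open, the fingers measure 114 mm over their backs; the gripper's body (76 mm by 85 mm) begins 54 mm behind the grasp point. The pads swing forward as they close: fully open they stand 13 mm farther back than shut.
Start: joints at [-0.106, 0.491, 1.559, -0, 1.092, -0.106], TCP at [0.625, 0, 0.231] pointing down, gripper open.
Joint ranges: [-3.1, 3.1], [-0.84, 2.19], [0.05, 2.79], [-1.13, 4.28], [0.06, 2.93], [-2.69, 2.69]. Speed limits (rad/s): [2.22, 2.22, 2.79, 3.14, 3.14, 3.14].

### API

Orientations are given as a unit quaternion [w, x, y, z].
In Python, from bench import * gives the robot as it stands.
- The arm moves only by the tool apply_moves, never from a script. Its argument "motion" is a list that holds one entry, the list of rows, each a list of 4 numbers: the shift along the tool's x, y, z in cm, then the turn about the tool's z in degrees. A call has 1 to 20 rows; each row shifts and turns the pose as measured when the row begins, along the tool's axes as they then stand; what a row does not reach is not made up. A row lasts 1/8 s, in which the tool goes at most 62.5 mm and 10.7 degrees, less where a joint would pass 70% of its speed; a pose out of reach is approached as far as the arm can. A call is refused whole if a number of a shift passes 6.25 or a number of a turn 10.7, either way. A call with a gripper value outside its range is refused whole. "fingers" is the opening, from 0 (shut) to 1 (fully open), set as the call begins (left out, the last holds). The fingers move at their own pace and stop on an object; "grip_force" is the grip in N (left out, the last holds). Time passes only in rows, so rows that do not move let the fingers close. It gives the time, the measured TCP pose, the force and the opening at its end, in the units of the state.
- state(): the state, without advancing time (a new reading comes with each control period).
- snapshot(name): name is "scene" or "side" or "wrist"; returns a dict with "img" (420x560x3 uint8, red, green, blue), "fov_y" (degrees; the focal length in pixels is half the picture's height over the tangent of half this angle, whatever the lens; pixels are square), "cx", "cy" (the principal point, pixels), "D" ([k1, k2, p1, p2, k3] as OpenCV has them; the pictures are not rectified), "R" (3x3) and "t" (3): a world point X has camera coordinates R X + t. Camera axes: x right, y down, z forward; pixel columns grow to the right and rows downward; lengths in m; the calibration is good to about 2 mm. A picture is of the moment at which its call begins. There is no depth.
- hand_in(): hands the job in, once; it reports no verdict.
The state is a dict: "time_s": time; "qpos": joint angles; "qvel": joint speeds; "joint_torque": joint torques, N m; "tool_pos": TCP position; "eef_rot": TCP orientation; "force": force on the tool from outside, world axes, zero at the start; "moment": the same for the moment, N m; "width": finger opening in m.
Only numpy, scipy, OpenCV 4.12 (cv2) and the standard library are available. Lean on these libraries where they do the work, as an engineer would, in place of code of your own. Each camera call takes 0.05 s, during which the arm holds its last target.

### The job

The rugged tablet for the steriliser log is lying on its screen: flip its kickstand out over centre until it is fully open against its stop, then lift the tablet by its carrying handle and stand it upright on its lower edge, leaning back on the kickstand with both the edge and the kickstand's foot down on the counter. It tips forward easily, so finish while still gripping the handle near its middle and holding the tablet steady for a colleague who will tap the screen. Do not drop the tablet or let it fall over, and leave the other things on the counter where they are.

Things in the scene. Friction and masses are not known exactly. Their poses are not given: they have to be found in the camera images.
- tablet: Dark grey rugged tablet, 0.6 to 0.9 kg, lying loose face down. Case 150 (x) x 230 (y) x 24 mm (z). Origin: centre of the screen face (on the counter at the start). +x points to the top edge with the handle, y along the width, +z out of the back. Lower edge: the face at x = -75 mm. Standing as wanted it leans back 21 degrees from vertical: its z axis points 21 degrees below level.
- handle_mid (a point): Middle of the carrying handle's straight grip: fixed round black bar, 15 mm diameter, 100 mm long between its end arms, along the tablet's y. Axis at tablet x = 115 mm, z = 12 mm: 40 mm beyond the top edge (33 mm clear gap to the case; 5 mm clear under it while the tablet lies flat). Axes as the tablet's.
- kickstand (a joint): Kickstand hinge (rad): a steel wire bail on the back, 0 folded flat on the back, 0.85 fully open at its stop. Over-centre spring, dead centre near 0.5 with the tablet flat: let go below 0.44 it snaps back flat, above 0.56 it snaps open and stays. About 2 N upward at the foot starts it. The foot rises off the back and swings towards the handle, about the tablet's y.
- hinge (a point): Middle of the kickstand's hinge line, on the tablet at x = 20 mm, z = 32 mm (8 mm above the back), hinge line along the tablet's y.
- foot (a point): Middle of the kickstand's foot: round rubber sleeve, 12 mm diameter, 64 mm long along the tablet's y, at the bail's free end, 90 mm from the hinge line. Folded, it lies at tablet x = -70 mm, axis 8 mm above the case back (2 mm clear beneath). The bail's two 6 mm side wires run to the hinge at y = +-42 mm, open between them.
- lower_edge (a point): Middle of the case's lower rear edge, on the tablet at x = -75 mm, z = 24 mm: the edge that bears on the counter (height 0) once the tablet leans back on its kickstand.
- wipes_tub: Bystander: white round tub, 108 mm diameter, 150 mm tall; origin at the centre of its underside.
- spray_can: Bystander: spray can, 52 mm diameter, 184 mm tall; origin at the centre of its underside.
- beaker: Bystander: clear beaker, 68 mm diameter, 85 mm tall; origin at the centre of its underside.
- tray: Bystander: steel instrument tray, 190 x 130 x 28 mm; origin at the centre of its underside.

How it is judged:
On the way, in this order (a step that is already met when the one before it is completed fails the run):
1. the kickstand is flipped over centre, fully open (value of joint kickstand above 0.79 rad), for 0.2 s.
2. the tablet is raised upright by its handle, gripped (angle between tablet's own z axis and vertical above 1.3 rad and height (world z) of handle_mid above 0.14 m and contact force between the fingers and handle above 1 N), for 0.1 s.
At the end, for the whole second after the job is handed in: Kickstand open at its stop (over 0.79 rad); tablet still, leaning back 16 to 26 degrees, lower rear edge within 5 mm and foot's underside within 4 mm of the counter; fingers on the handle with over 3 N, grasp point within 22 mm of the bar's axis and 40 mm of its middle (value of joint kickstand above 0.79 rad and angle between tablet's own z axis and vertical between 1.85 and 2.02 rad and height (world z) of foot below 0.01 m and height (world z) of lower_edge below 0.005 m and contact force between the fingers and handle above 3 N and x of the grasp point in the frame of handle_mid between -0.022 and 0.022 m and y of the grasp point in the frame of handle_mid between -0.04 and 0.04 m and z of the grasp point in the frame of handle_mid between -0.022 and 0.022 m and linear speed of tablet below 0.02 m/s and angular speed of tablet below 0.1 rad/s); the arm keeps its last pose, push and grip.
It fails at once if the tablet is dropped or falls over (linear speed of tablet above 0.8 m/s or angular speed of tablet above 4 rad/s).
It fails at once if a bystander is disturbed (distance of any of wipes_tub, spray_can, beaker, tray from where it was at the start of the episode above 0.03 m).
It also fails if it takes over 58 s, if anything falls off the work surface, if the arm or the gripper's body presses on something with over 40 N, if the wrist force passes 120 N, or if a joint passes its speed limit or range.

## Working session

There is one attempt and no reset: what is moved stays moved. The work goes in short steps, Python scripts to look and compute and a tool call to move; the robot and the scene stay as the last step left them, time stands still between calls to the robot, and variables do not carry over. Pictures are saved under pics/ and viewed, and the job is handed in when it is done.

Besides the shell and the picture viewer there is one more tool, called as name(argument=value, ...), one argument or row to a line, values as JSON. apply_moves: Moves the arm, as the interface text tells. Its arguments: {"type":"object","properties":{"motion":{"type":"array"},"fingers":{"type":"number"},"grip_force":{"type":"number"}},"required":["motion"]}

```bash
ls; mkdir -p pics
cat > h.py <<'E'
from bench import *
import numpy as np, cv2
def cam(s):
    f=210/np.tan(np.radians(s["fov_y"])/2)
    K=np.array([[f,0,s["cx"]],[0,f,s["cy"]],[0,0,1.]])
    return K,np.array(s["D"],float),np.array(s["R"]),np.array(s["t"])
def ray(s,px):
    K,D,R,t=cam(s)
    u=cv2.undistortPoints(np.array([[px]],float),K,D)[0,0]
    d=R.T@np.array([u[0],u[1],1]); return -R.T@t,d/np.linalg.norm(d)
def onz(s,px,z):
    o,d=ray(s,px); return o+d*(z-o[2])/d[2]
def proj(s,P):
    K,D,R,t=cam(s)
    return cv2.projectPoints(np.atleast_2d(np.array(P,float)),cv2.Rodrigues(R)[0],t,K,D)[0][:,0]
def tri(obs):
    A=np.zeros((3,3));b=np.zeros(3)
    for s,p in obs:
        o,d=ray(s,p);M=np.eye(3)-np.outer(d,d);A+=M;b+=M@o
    X=np.linalg.solve(A,b);return X,[np.linalg.norm((np.eye(3)-np.outer(d,d))@(X-o)) for o,d in [ray(s,p) for s,p in obs]]
def snap(n,fn):
    s=snapshot(n); cv2.imwrite("pics/%s.png"%fn,np.ascontiguousarray(s["img"][:,:,::-1])); 
    import pickle; pickle.dump(s,open("pics/%s.pkl"%fn,"wb")); return s
def load(fn):
    import pickle; return pickle.load(open("pics/%s.pkl"%fn,"rb"))
E
python3 - <<'E'
from h import *
for n in ["scene","side","wrist"]:
    s=snap(n,n+"0"); R,t=s["R"],s["t"]; print(n,s["fov_y"],s["D"],-np.array(R).T@t)
print(state())
E
```

```text
pics
scene 48.70618704869531 [0.04915786 0.         0.         0.         0.        ] [1.25514509 0.28747028 1.22093039]
side 42.025614868450916 [-0.20519439  0.          0.          0.          0.        ] [-0.35714984 -1.02240192  0.87310592]
wrist 67.99785934897368 [0.00777146 0.         0.         0.         0.        ] [0.62417944 0.08107489 0.37254833]
{'time_s': 0.15, 'qpos': array([-1.05594426e-01,  4.91415604e-01,  1.55930738e+00, -6.16705846e-06,
        1.09171288e+00, -1.05603557e-01]), 'qvel': array([-0.00098589, -0.00177701, -0.00051289,  0.00107016,  0.00072383,
       -0.00016119]), 'joint_torque': array([ 2.22927323e-03, -6.18710160e+01, -2.61691117e+01, -6.12520193e-05,
        3.21192107e-03,  1.30420885e-04]), 'tool_pos': array([6.24834430e-01, 4.23509757e-05, 2.30866111e-01]), 'eef_rot': array([-3.26163440e-04,  7.07102484e-01,  7.07110953e-01, -2.67165243e-04]), 'force': array([ 0.39749906, -0.43173152,  0.651558  ]), 'moment': array([-0.01296776, -0.00617143, -0.03803305]), 'width': 0.08554430890408228}
```

View pics/scene0.png

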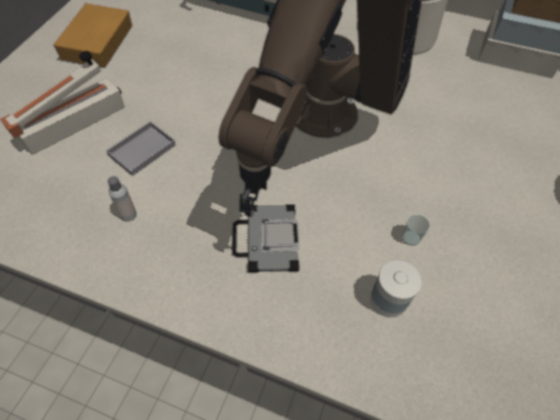

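View pics/side0.png

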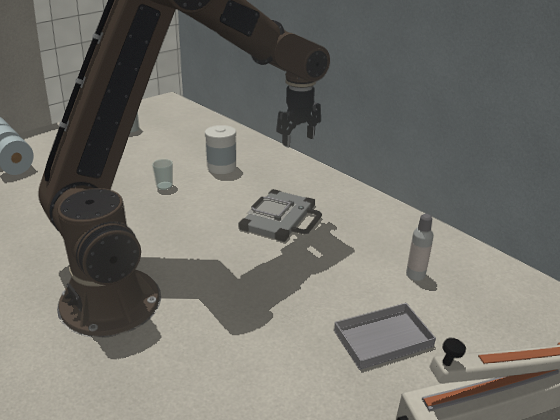

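View pics/wrist0.png

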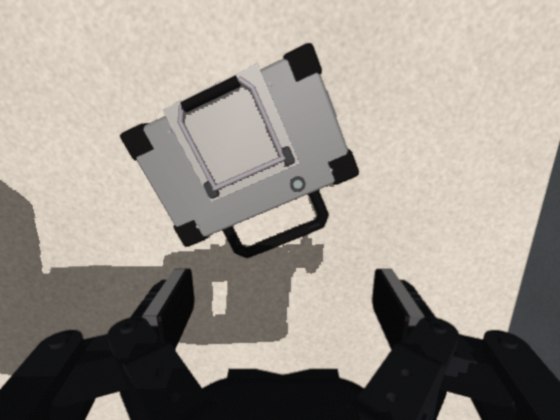

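Run:
```python
from h import *
a=load("wrist0")["img"][30:270,100:380,::-1]; cv2.imwrite("pics/w0c.png",cv2.resize(a,None,fx=2.5,fy=2.5,interpolation=2))
a=load("scene0")["img"][190:290,215:315,::-1]; cv2.imwrite("pics/s0c.png",cv2.resize(a,None,fx=6,fy=6,interpolation=2))
a=load("side0")["img"][175:255,225:335,::-1]; cv2.imwrite("pics/d0c.png",cv2.resize(a,None,fx=6,fy=6,interpolation=2))
s=load("wrist0")
for n,px,z in [("corner lowL",(122,133),.024),("lowR",(310,45),.024),("topR",(357,168),.024),("topL",(184,246),.024),("barL",(243,252),.012),("barR",(322,222),.012),("footL",(186,104),.032),("footR",(238,82),.032),("hL",(212,189),.032),("hR",(288,157),.032)]:
    print(n,onz(s,px,z).round(4))
print(np.array(s["R"]))
s=load("scene0")
for n,px in [("tub",(392,305)),("beaker",(412,238)),("can",(128,216)),("tray",(141,150))]: print(n,onz(s,px,0).round(3))
```

```text
corner lowL [0.4487 0.0539 0.024 ]
lowR [0.6511 0.1396 0.024 ]
topR [0.7075 0.0154 0.024 ]
topL [ 0.5026 -0.081   0.024 ]
barL [ 0.5728 -0.095   0.012 ]
barR [ 0.6721 -0.0542  0.012 ]
footL [0.5236 0.0837 0.032 ]
footR [0.5784 0.1048 0.032 ]
hL [ 0.5439 -0.0069  0.032 ]
hR [0.6294 0.029  0.032 ]
[[ 9.99998727e-01 -9.03693407e-04 -1.31506707e-03]
 [-4.45961663e-04 -9.49608171e-01  3.13439184e-01]
 [-1.53205136e-03 -3.13438199e-01 -9.49607365e-01]]
tub [0.65  0.419 0.   ]
beaker [0.412 0.423 0.   ]
can [ 0.671 -0.421  0.   ]
tray [ 0.417 -0.524  0.   ]
```

View pics/w0c.png

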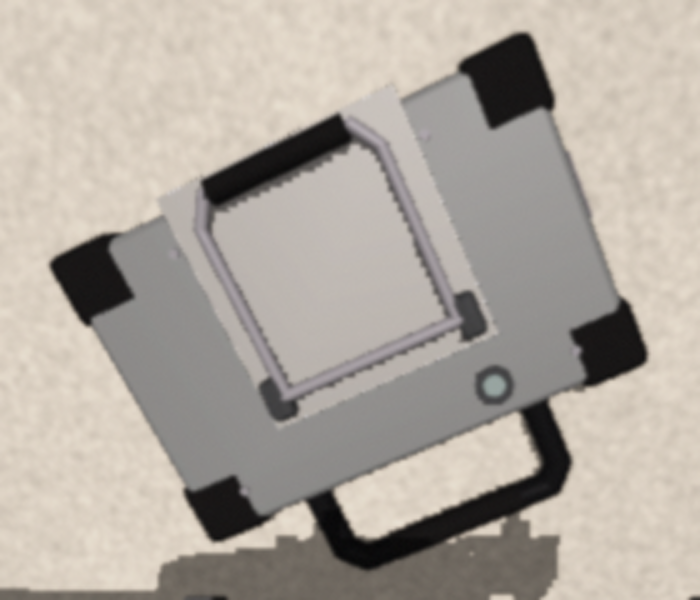

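View pics/s0c.png

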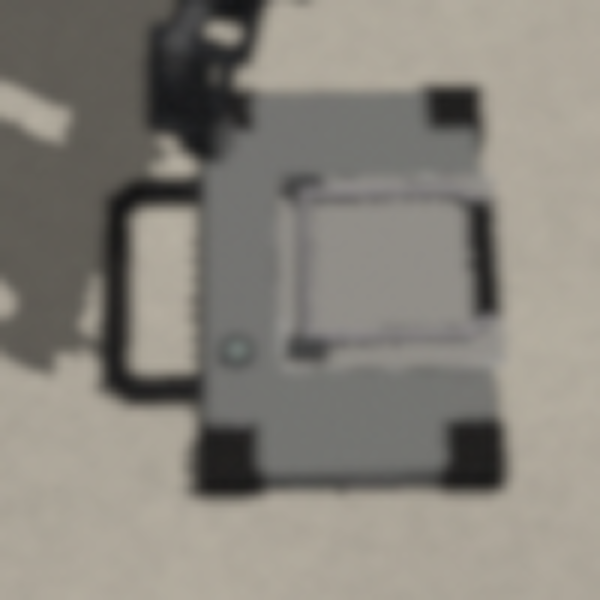

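View pics/d0c.png

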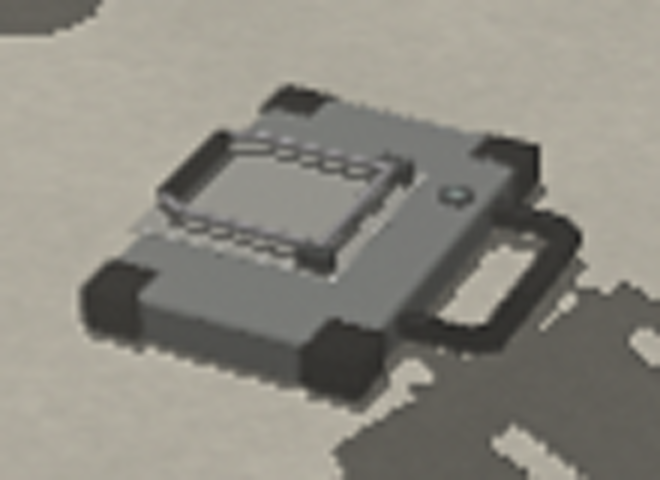

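Run:
```python
from h import *
w,s,d=load("wrist0"),load("scene0"),load("side0")
for n,pw,ps,pd in [("foot",(211.2,94),(295.5,233),(257.3,202.7)),("bar",(284,237.2),(234.7,238.3),(313.7,223.3))]:
    for o in ([(w,pw),(s,ps)],[(w,pw),(d,pd)],[(w,pw),(s,ps),(d,pd)]):
        X,r=tri(o); print(n,X.round(4),np.round(r,4))
    print(onz(w,pw,.032 if n=="foot" else .012).round(4))
```

```text
foot [0.5511 0.0931 0.0348] [0.0002 0.0002]
foot [0.5503 0.0933 0.0307] [0.0002 0.0002]
foot [0.5499 0.0928 0.0314] [0.0007 0.0007 0.0004]
[0.5504 0.0934 0.032 ]
bar [ 0.6251 -0.0745  0.0122] [0.0001 0.0001]
bar [ 0.6256 -0.0764  0.0084] [0.0005 0.0005]
bar [ 0.6248 -0.0761  0.0091] [0.0005 0.0014 0.0013]
[ 0.6252 -0.0745  0.012 ]
```

apply_moves(
  motion=[
    [[0,0,0,10],[0,0,0,10],[0,0,0,10],[0,0,0,10],[0,0,0,10],[0,0,0,10],[0,0,0,6],[0,0,0,0]],
  ],
  fingers=0.45,
  grip_force=30,
)

```text
time_s: 1.15
tool_pos: [0.6239, 0.0001, 0.2286]
eef_rot: [-0.001, 0.982, 0.19, -0.003]
force: [-0.3, -0.0, -0.2]
width: 0.0385
```

```bash
cat >> h.py <<'E'
from scipy.spatial.transform import Rotation as Rn
def pose():
    s=state(); q=s["eef_rot"]; return np.array(s["tool_pos"]),Rn.from_quat(np.r_[q[1:],q[0]]).as_matrix(),s
def togo(P):
    p,R,s=pose(); d=R.T@(np.array(P)-p)*100
    print("t",round(s["time_s"],2),"p",p.round(4),"yaw(tool y)",np.degrees(np.arctan2(R[1,1],R[0,1])).round(2),"zt",R[:,2].round(3),"w",round(s["width"],4),"F",s["force"].round(1),"go cm",d.round(2)); return d
E
python3 -c "
from h import *
togo([.5504,.0934,.10])"
```

```text
t 1.15 p [6.239e-01 1.000e-04 2.286e-01] yaw(tool y) -68.11 zt [-0.005  0.001 -1.   ] w 0.0385 F [-0.3 -0.  -0.2] go cm [ -3.28 -11.36  12.91]
```

apply_moves(
  motion=[
    [[-0.6,-2.3,2.0,-2],[-0.6,-2.3,2.0,0],[-0.6,-2.3,2.0,0],[-0.6,-2.3,2.0,0],[-0.6,-2.0,2.0,0],[0,0,0,0],[0,0,0,0]],
  ],
)

```text
time_s: 2.02
tool_pos: [0.5494, 0.0924, 0.1265]
eef_rot: [-0.001, 0.976, 0.216, -0.002]
force: [-0.0, -0.4, 0.4]
width: 0.0386
```

```bash
python3 -c "
from h import *
togo([.5504,.0934,.026])
s=snap('wrist','w1');snap('side','d1');snap('scene','s1')
cv2.imwrite('pics/d1c.png',cv2.resize(load('d1')['img'][110:270,190:350,::-1],None,fx=3.7,fy=3.7))"
```

```text
t 2.02 p [0.5494 0.0924 0.1265] yaw(tool y) -65.0 zt [-0.004  0.    -1.   ] w 0.0386 F [-0.  -0.4  0.4] go cm [ 0.17 -0.03 10.05]
```

View pics/w1.png

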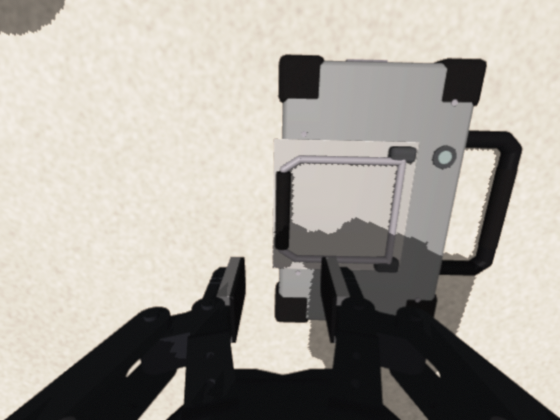

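View pics/d1c.png

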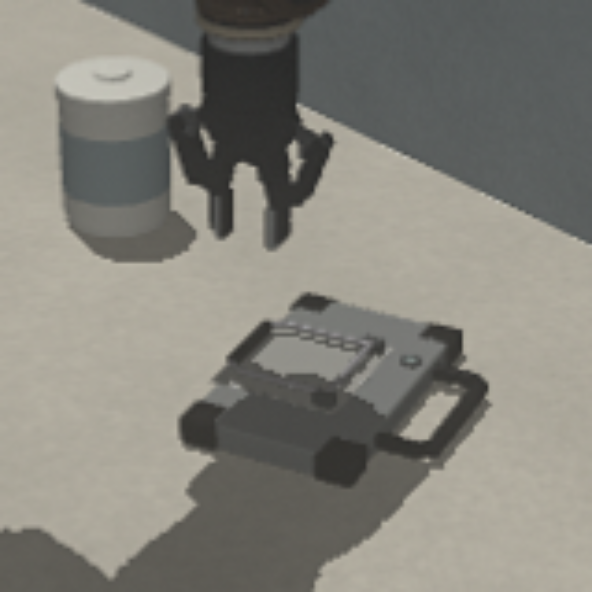

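```bash
python3 -c "
from h import *
w,v=load('w1'),load('wrist0')
pf=(282.5,210)
print(onz(w,pf,.032), tri([(w,pf),(v,(211.2,94))]), onz(w,(283,172),.032),onz(w,(282,249),.032))
a=onz(w,(510,150),.012);b=onz(w,(482,258),.012);print(a,b,(a+b)/2)
d=a-b;print(np.degrees(np.arctan2(d[1],d[0])))
print(proj(w,[[.5504,.0934,.032],pose()[0]]))
"
```

```text
[0.5499808  0.09402618 0.032     ] (array([0.54974314, 0.09364467, 0.03022606]), [np.float64(0.00032454613586434315), np.float64(0.0003245461358643247)]) [0.57805552 0.10665752 0.032     ] [0.51868628 0.0799341  0.032     ]
[ 0.66825207 -0.05427798  0.012     ] [ 0.57876326 -0.09278532  0.012     ] [ 0.62350767 -0.07353165  0.012     ]
23.282373186731125
[[283.43156235 209.86292053]
 [284.96799408 271.23594727]]
```

apply_moves(
  motion=[
    [[0.05,0,2.0,1.5],[0.05,0,2.0,0],[0,0,2.0,0],[0,0,2.0,0],[0,0,1.0,0],[0,0,0.3,0],[0,0,0,0]],
  ],
)

```text
time_s: 3.05
tool_pos: [0.5544, 0.0901, 0.0346]
eef_rot: [0.0, 0.979, 0.202, 0.002]
force: [-0.2, 0.2, -0.3]
width: 0.0385
```

```bash
python3 -c "
from h import *
togo([.5502,.0937,.027])"
```

```text
t 3.05 p [0.5544 0.0901 0.0346] yaw(tool y) -66.73 zt [ 0.004  0.    -1.   ] w 0.0385 F [-0.2  0.2 -0.3] go cm [-0.25 -0.5   0.75]
```

apply_moves(
  motion=[
    [[-0.25,-0.5,0.2,0],[0,0,0.2,0],[0,0,0.2,0],[0,0,0.1,0],[0,0,0,0]],
  ],
)

```text
time_s: 3.68
tool_pos: [0.5504, 0.0941, 0.0285]
eef_rot: [0.0, 0.979, 0.202, 0.003]
force: [0.1, -0.1, 0.1]
width: 0.0386
```

```bash
python3 -c "
from h import *
togo([.5502,.0937,.027])"
```

```text
t 3.67 p [0.5504 0.0941 0.0285] yaw(tool y) -66.71 zt [ 0.007  0.001 -1.   ] w 0.0386 F [ 0.1 -0.1  0.1] go cm [-0.04  0.03  0.15]
```

Close on the foot.

apply_moves(
  motion=[
    [[0,0,0.12,0],[0,0,0,0],[0,0,0,0],[0,0,0,0],[0,0,0,0],[0,0,0,0]],
  ],
  fingers=0,
  grip_force=25,
)

```text
time_s: 4.42
tool_pos: [0.5505, 0.0941, 0.0273]
eef_rot: [0.0, 0.979, 0.202, 0.003]
force: [-0.2, 0.1, 0.1]
width: 0.0104
```

```bash
python3 -c "
from h import *
togo([.5502,.0937,.027])
snap('wrist','w2');snap('side','d2')
cv2.imwrite('pics/d2c.png',cv2.resize(load('d2')['img'][130:270,190:330,::-1],None,fx=4,fy=4))"
```

```text
t 4.42 p [0.5505 0.0941 0.0273] yaw(tool y) -66.71 zt [ 0.007  0.001 -1.   ] w 0.0104 F [-0.2  0.1  0.1] go cm [-0.04  0.02  0.03]
```

View pics/w2.png

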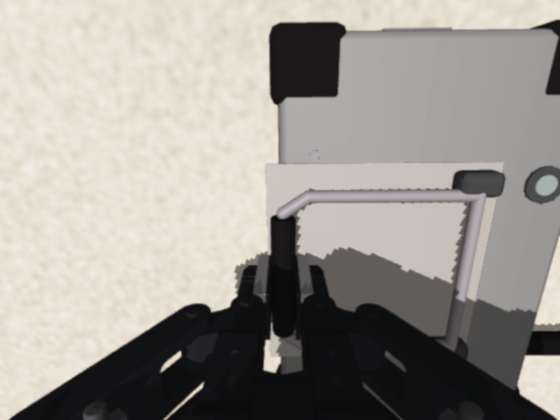

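View pics/d2c.png

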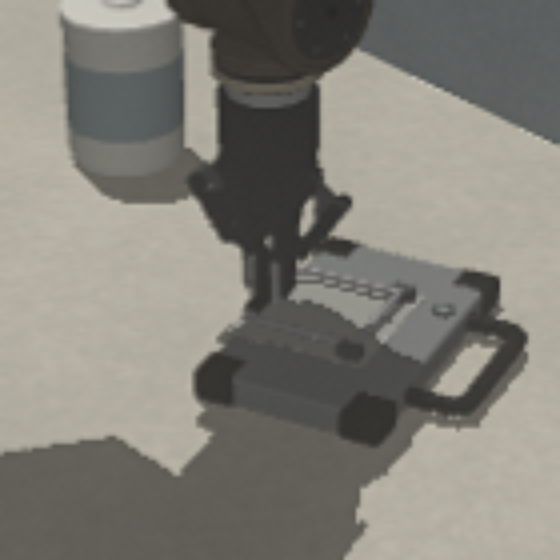

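apply_moves(
  motion=[
    [[0,0.02,-0.45,0],[0,0.03,-0.45,0],[0,0.06,-0.45,0],[0,0.07,-0.44,0],[0,0.1,-0.44,0],[0,0.12,-0.43,0],[0,0.15,-0.42,0],[0,0.16,-0.42,0]],
  ],
)

```text
time_s: 5.52
tool_pos: [0.553, 0.0875, 0.0645]
eef_rot: [0.0, 0.979, 0.202, 0.003]
force: [0.7, 0.6, -3.3]
width: 0.0107
```

```bash
python3 -c "
from h import *
togo([.5505,.0941,.0273])
"
```

```text
t 5.53 p [0.553  0.0875 0.0645] yaw(tool y) -66.71 zt [ 0.006  0.001 -1.   ] w 0.0107 F [ 0.7  0.6 -3.3] go cm [ 0.01 -0.72  3.71]
```

apply_moves(
  motion=[
    [[0,0.19,-0.41,0],[0,0.2,-0.4,0],[0,0.22,-0.39,0],[0,0.24,-0.38,0],[0,0.26,-0.37,0],[0,0.28,-0.35,0],[0,0.3,-0.33,0]],
  ],
)

```text
time_s: 6.4
tool_pos: [0.5601, 0.0712, 0.0933]
eef_rot: [-0.0, 0.979, 0.202, 0.004]
force: [-0.1, 3.1, 0.2]
width: 0.0106
```

```bash
python3 -c "
from h import *
togo([.5505,.0941,.0273])
snap('wrist','w3');snap('side','d3')
cv2.imwrite('pics/d3c.png',cv2.resize(load('d3')['img'][100:260,190:350,::-1],None,fx=3.7,fy=3.7))"
```

```text
t 6.4 p [0.5601 0.0712 0.0933] yaw(tool y) -66.73 zt [ 0.007  0.002 -1.   ] w 0.0106 F [-0.1  3.1  0.2] go cm [-0.03 -2.49  6.59]
```

View pics/d3c.png

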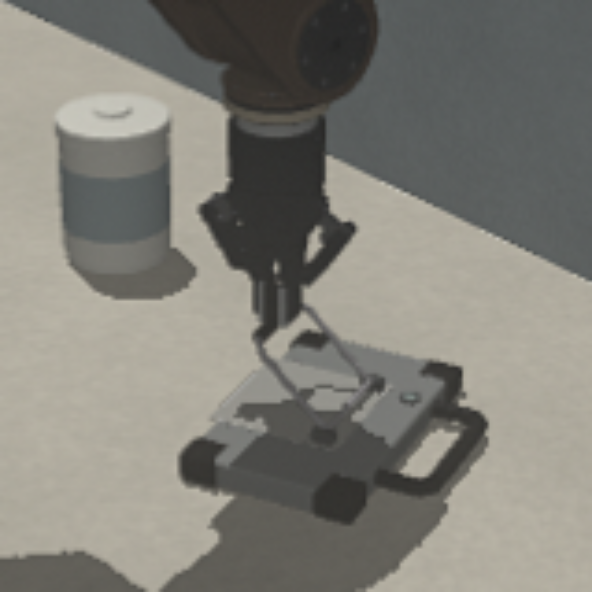

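apply_moves(
  motion=[
    [[0,0,0,0],[0,0,0,0],[0,0,0,0],[0,0,0,0],[0,0,-1,0],[0,0,-2,0],[0,0,-3,0],[0,0,-3,0],[0,0,0,0]],
  ],
  fingers=0.4,
)

```text
time_s: 7.62
tool_pos: [0.5596, 0.0703, 0.1877]
eef_rot: [0.001, 0.979, 0.202, 0.004]
force: [0.4, -0.0, 0.7]
width: 0.0342
```

```bash
python3 -c "
from h import *
togo([.6244,-.0742,.10])
snap('wrist','w4');snap('side','d4')
cv2.imwrite('pics/d4c.png',cv2.resize(load('d4')['img'][100:260,190:350,::-1],None,fx=3.7,fy=3.7))"
```

```text
t 7.62 p [0.5596 0.0703 0.1877] yaw(tool y) -66.72 zt [ 0.007  0.    -1.   ] w 0.0342 F [ 0.4 -0.   0.7] go cm [ 0.18 15.82  8.82]
```

View pics/d4c.png

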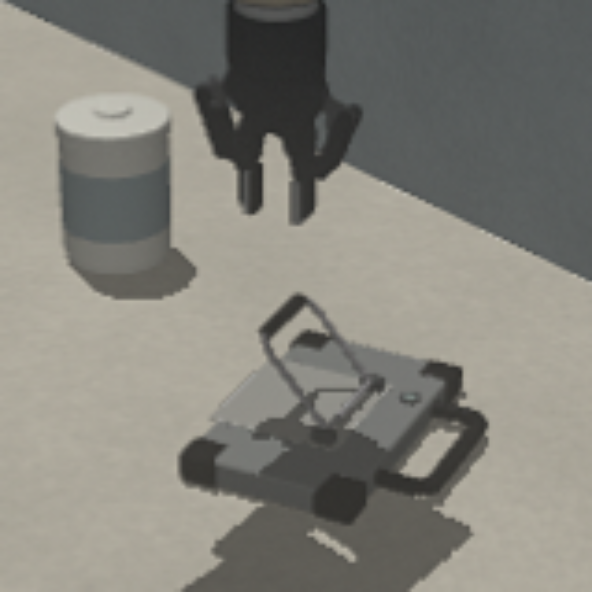

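View pics/w4.png

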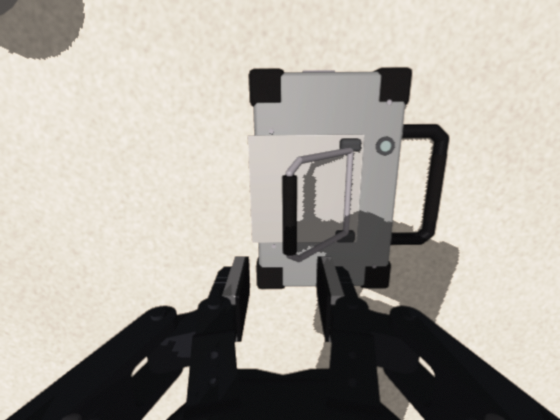

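```bash
python3 -c "
from h import *
w,d=load('w4'),load('d4')
X,r=tri([(w,(289.5,215)),(d,(266.5,185.1))]);print('foot',X,r)
b=onz(w,(437,186),.012);print('bar',b, tri([(w,(437,186)),(load('wrist0'),(284,237.2))]))
a=onz(w,(441,135),.012);c=onz(w,(430,236),.012);D=a-c;print(np.degrees(np.arctan2(D[1],D[0])),np.linalg.norm(D))
print('foot-bar along e',np.linalg.norm((X-b)[:2]))
togo([*b[:2],.1])
"
```

```text
foot [0.56217147 0.06544932 0.09938578] [np.float64(0.0009793782678729794), np.float64(0.0009793782678729794)]
bar [ 0.62507626 -0.07693716  0.012     ] (array([ 0.62527738, -0.0669151 ,  0.02967883]), [np.float64(0.00016147422832349124), np.float64(0.0001614742283236131)])
25.81096346825897 0.10876143745008215
foot-bar along e 0.15566284429926458
t 7.72 p [0.5586 0.0703 0.1854] yaw(tool y) -66.72 zt [ 0.003  0.    -1.   ] w 0.0341 F [-0.4  0.8 -0.5] go cm [ 0.26 16.14  8.56]
```

apply_moves(
  motion=[
    [[0.05,2.0,0,0],[0.05,2.0,0,0],[0.05,2.0,0,0],[0.05,2.0,0.5,0],[0.05,2.0,1,0],[0,2.0,1.5,0],[0,2.0,1.5,0],[0,2.0,1.0,0],[0,0,0,0],[0,0,0,0]],
  ],
)

```text
time_s: 8.98
tool_pos: [0.6275, -0.0875, 0.1219]
eef_rot: [-0.001, 0.98, 0.201, -0.001]
force: [0.1, -0.0, 0.1]
width: 0.0342
```

```bash
python3 -c "
from h import *
togo([.6250,-.0760,.005])
snap('wrist','w5');snap('side','d5')
cv2.imwrite('pics/d5c.png',cv2.resize(load('d5')['img'][100:260,190:350,::-1],None,fx=3.7,fy=3.7))"
```

```text
t 8.97 p [ 0.6275 -0.0875  0.1219] yaw(tool y) -66.83 zt [-0.003  0.001 -1.   ] w 0.0342 F [ 0.1 -0.   0.1] go cm [ 0.25 -1.13 11.7 ]
```

View pics/w5.png

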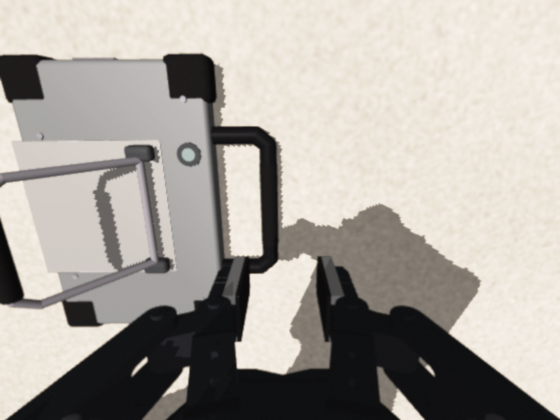

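```bash
python3 -c "
from h import *
w=load('w5'); im=cv2.cvtColor(w['img'],cv2.COLOR_RGB2GRAY)
for y in (150,175,200,220,240):
    r=im[y,240:300]; c=np.where(r<60)[0]+240; print(y,c.min(),c.max())
for x in (230,240,250):
    r=im[100:285,x]; c=np.where(r<60)[0]+100; print(x,c)
"
```

```text
150 260 275
175 261 276
200 262 277
220 262 277
240 263 277
230 [127 128 129 130 131 132 133 134 135 136 137 138 139 140 141 142 143 259
 260 261 262 263 264 265 266 267 268]
240 [127 128 129 130 131 132 133 134 135 136 137 138 139 140 141 142 143 274
 275 276 277 278 279 280 281 282 283 284]
250 [127 128 129 130 131 132 133 134 135 136 137 138 139 140 141 142 143 259
 260 261 262 263 264 265 266 267 268 269 270 271 272]
```

```bash
python3 -c "
from h import *
w=load('w5')
a=onz(w,(267.5,150),.012);c=onz(w,(270,240),.012);D=a-c;print(a,c,np.degrees(np.arctan2(D[1],D[0])))
p=onz(w,(268,135),.012);q=onz(w,(270.3,264.5),.012);m=(p+q)/2;print(m,np.linalg.norm(p-q))
px=proj(w,m)[0];print(px,tri([(w,px),(load('wrist0'),(284,237.2))]))
togo([*m[:2],.004])
"
```

```text
[ 0.66526629 -0.05684633  0.012     ] [ 0.59349847 -0.08855415  0.012     ] 23.836367822466247
[ 0.62377731 -0.07538571  0.012     ] 0.11428834671568697
[269.23333179 204.18974001] (array([ 0.62460277, -0.07482178,  0.01264188]), [np.float64(0.0007798401223672707), np.float64(0.0007798401223671639)])
t 9.07 p [ 0.6275 -0.0872  0.1223] yaw(tool y) -66.8 zt [-0.003  0.001 -1.   ] w 0.034 F [-0.4  0.4  0.7] go cm [ 0.15 -1.21 11.83]
```

apply_moves(
  motion=[
    [[0.15,-1.2,0,0.4],[0,0,1.5,0],[0,0,1.5,0],[0,0,1.5,0],[0,0,1.5,0],[0,0,1.0,0],[0,0,0.5,0],[0,0,0,0]],
  ],
)

```text
time_s: 10.07
tool_pos: [0.6232, -0.0733, 0.0417]
eef_rot: [-0.001, 0.98, 0.198, -0.001]
force: [-0.2, -0.5, 0.2]
width: 0.0343
```

```bash
python3 -c "
from h import *
togo([.6243,-.0751,.004])
"
```

```text
t 10.07 p [ 0.6232 -0.0733  0.0417] yaw(tool y) -67.14 zt [-0.003  0.001 -1.   ] w 0.0343 F [-0.2 -0.5  0.2] go cm [0.04 0.22 3.77]
```

apply_moves(
  motion=[
    [[0,0.2,0.5,0],[0,0,0.6,0],[0,0,0.6,0],[0,0,0.6,0],[0,0,0.6,0],[0,0,0.4,0],[0,0,0.2,0],[0,0,0,0]],
  ],
)

```text
time_s: 11.08
tool_pos: [0.6245, -0.0754, 0.0052]
eef_rot: [-0.001, 0.98, 0.198, -0.001]
force: [-0.1, 0.1, 0.5]
width: 0.0338
```

```bash
python3 -c "
from h import *
togo([.6243,-.0751,.004])
snap('wrist','w6');snap('side','d6')
cv2.imwrite('pics/d6c.png',cv2.resize(load('d6')['img'][130:270,240:380,::-1],None,fx=4,fy=4))"
```

```text
t 11.07 p [ 0.6245 -0.0754  0.0052] yaw(tool y) -67.14 zt [-0.002  0.001 -1.   ] w 0.0338 F [-0.1  0.1  0.5] go cm [-0.01 -0.03  0.12]
```

View pics/w6.png

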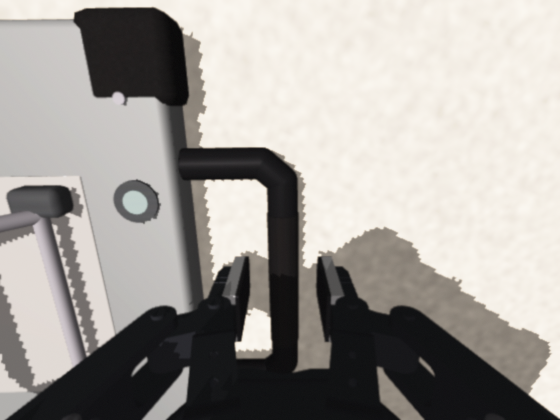

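View pics/d6c.png

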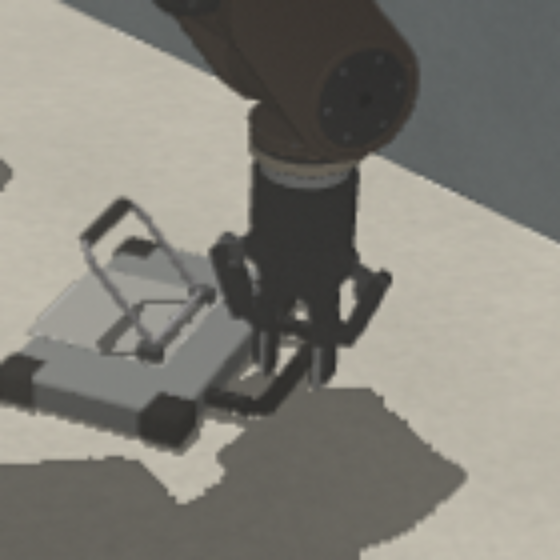

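apply_moves(
  motion=[
    [[0,0,0.15,0],[0,0,0,0],[0,0,0,0],[0,0,0,0],[0,0,0,0],[0,0,0,0]],
  ],
  fingers=0,
  grip_force=25,
)

```text
time_s: 11.92
tool_pos: [0.6247, -0.0755, 0.004]
eef_rot: [-0.0, 0.98, 0.198, -0.0]
force: [-0.4, -0.2, -0.9]
width: 0.0125
```

Run:
```python
from h import *
togo([.6243,-.0751,.004])
# arc of the bar about the front lower edge then the rear edge: offsets from start (tool y=+e, tool z down), cm
th=np.radians([0,10,20,30,40,50,60,70,80,90])
e=19*np.cos(th)-1.2*np.sin(th); h=19*np.sin(th)+1.2*np.cos(th)
print(np.c_[np.degrees(th),e-19,h-1.2].round(2)); print(np.c_[np.diff(e),-np.diff(h)].round(2))
```

```text
t 11.93 p [ 0.6247 -0.0755  0.004 ] yaw(tool y) -67.11 zt [-0.001  0.001 -1.   ] w 0.0125 F [-0.4 -0.2 -0.9] go cm [-0.02 -0.05  0.  ]
[[  0.     0.     0.  ]
 [ 10.    -0.5    3.28]
 [ 20.    -1.56   6.43]
 [ 30.    -3.15   9.34]
 [ 40.    -5.22  11.93]
 [ 50.    -7.71  14.13]
 [ 60.   -10.54  15.85]
 [ 70.   -13.63  17.06]
 [ 80.   -16.88  17.72]
 [ 90.   -20.2   17.8 ]]
[[-0.5  -3.28]
 [-1.06 -3.14]
 [-1.59 -2.91]
 [-2.07 -2.59]
 [-2.49 -2.19]
 [-2.83 -1.73]
 [-3.09 -1.21]
 [-3.25 -0.66]
 [-3.32 -0.08]]
```

apply_moves(
  motion=[
    [[0,0,-0.55,0],[0,-0.05,-0.55,0],[0,-0.05,-0.55,0],[0,-0.1,-0.55,0],[0,-0.15,-0.55,0],[0,-0.15,-0.55,0]],
  ],
)

```text
time_s: 12.68
tool_pos: [0.6222, -0.0707, 0.0388]
eef_rot: [-0.0, 0.98, 0.199, -0.001]
force: [-0.4, -1.1, -3.3]
width: 0.0131
```

Run:
```python
from h import *
togo([.6247,-.0755,.004])
snap('side','d7');cv2.imwrite('pics/d7c.png',cv2.resize(load('d7')['img'][110:260,230:380,::-1],None,fx=4,fy=4))
```

```text
t 12.68 p [ 0.6222 -0.0707  0.0388] yaw(tool y) -67.1 zt [-0.002  0.    -1.   ] w 0.0131 F [-0.4 -1.1 -3.3] go cm [0.05 0.54 3.48]
```

View pics/d7c.png

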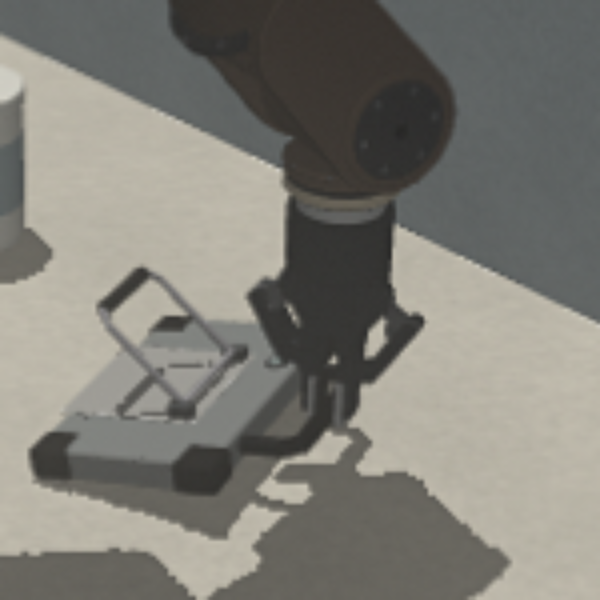

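apply_moves(
  motion=[
    [[0,-0.25,-0.8,0],[0,-0.25,-0.8,0],[0,-0.25,-0.8,0],[0,-0.3,-0.75,0],[0,-0.4,-0.75,0],[0,-0.4,-0.73,0],[0,-0.4,-0.73,0],[0,-0.4,-0.7,0],[0,-0.5,-0.65,0],[0,-0.5,-0.65,0],[0,-0.5,-0.65,0],[0,0,0,0]],
  ],
)

```text
time_s: 14.22
tool_pos: [0.6046, -0.029, 0.1256]
eef_rot: [-0.001, 0.98, 0.199, -0.001]
force: [0.0, -0.8, -2.9]
width: 0.0127
```

Run:
```python
from h import *
togo([.6247,-.0755,.004])
snap('side','d8');cv2.imwrite('pics/d8c.png',cv2.resize(load('d8')['img'][80:260,200:380,::-1],None,fx=3.3,fy=3.3))
```

```text
t 14.22 p [ 0.6046 -0.029   0.1256] yaw(tool y) -67.07 zt [-0.002  0.001 -1.   ] w 0.0127 F [ 0.  -0.8 -2.9] go cm [ 0.05  5.08 12.15]
```

View pics/d8c.png

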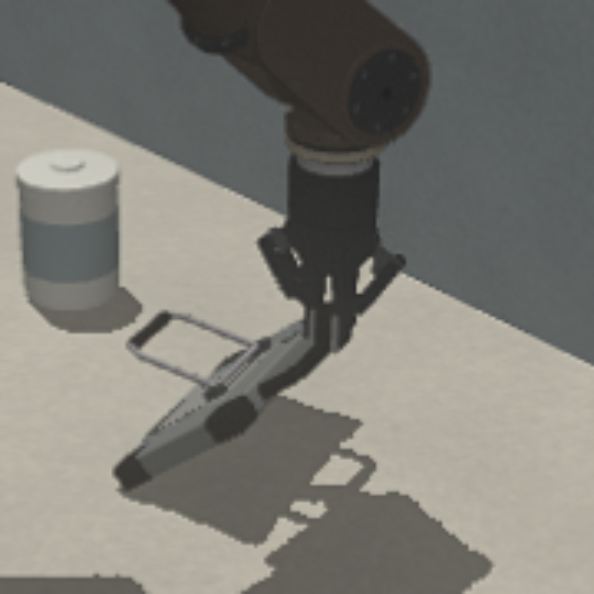

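apply_moves(
  motion=[
    [[0,-0.8,-0.7,0],[0,-0.8,-0.7,0],[0,-0.85,-0.65,0],[0,-0.9,-0.6,0],[0,-0.95,-0.55,0],[0,-1.0,-0.5,0],[0,-1.0,-0.45,0],[0,-1.0,-0.4,0],[0,-1.05,-0.35,0],[0,-1.05,-0.3,0],[0,0,0,0]],
  ],
)

```text
time_s: 15.65
tool_pos: [0.5663, 0.0619, 0.1855]
eef_rot: [0.002, 0.98, 0.199, 0.002]
force: [-1.1, -2.4, 1.3]
width: 0.0122
```

Run:
```python
from h import *
togo([.6247,-.0755,.004])
snap('side','d9');cv2.imwrite('pics/d9c.png',cv2.resize(load('d9')['img'][60:240,180:360,::-1],None,fx=3.3,fy=3.3))
```

```text
t 15.65 p [0.5663 0.0619 0.1855] yaw(tool y) -67.02 zt [ 0.004 -0.003 -1.   ] w 0.0122 F [-1.1 -2.4  1.3] go cm [-0.04 14.85 18.21]
```

View pics/d9c.png

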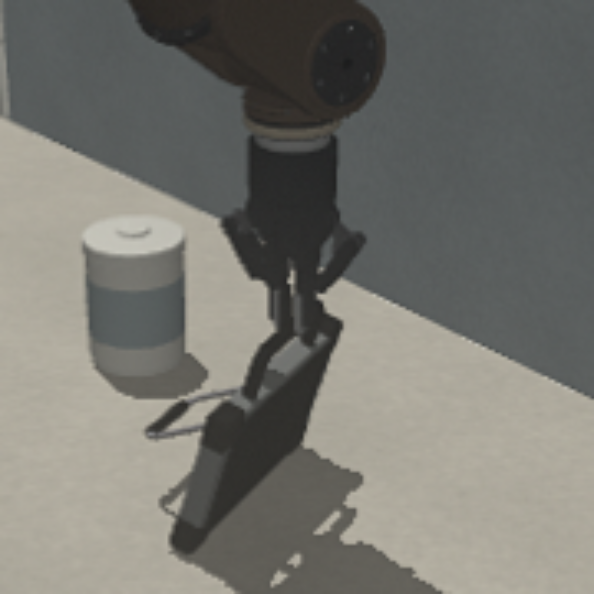

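Run:
```python
from h import *
snap('wrist','w9');snap('scene','s9');togo([.5,.1,.1])
cv2.imwrite('pics/s9c.png',cv2.resize(load('s9')['img'][150:300,200:350,::-1],None,fx=4,fy=4))
cv2.imwrite('pics/d9d.png',cv2.resize(load('d9')['img'][140:235,220:300,::-1],None,fx=6,fy=6,interpolation=2))
```

```text
t 15.8 p [0.5668 0.0609 0.1852] yaw(tool y) -67.06 zt [ 0.004 -0.003 -1.   ] w 0.0122 F [-0.9 -3.7  3.8] go cm [-4.65 -6.24  8.48]
```

View pics/w9.png

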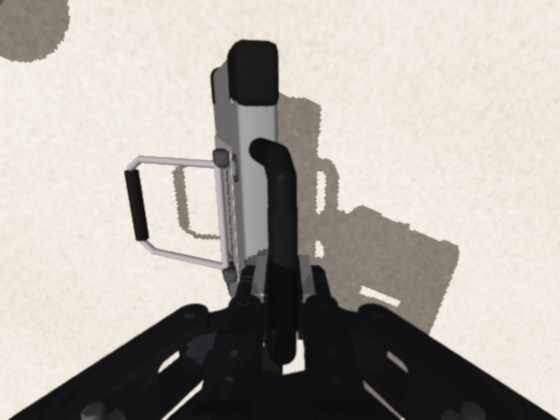

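View pics/d9d.png

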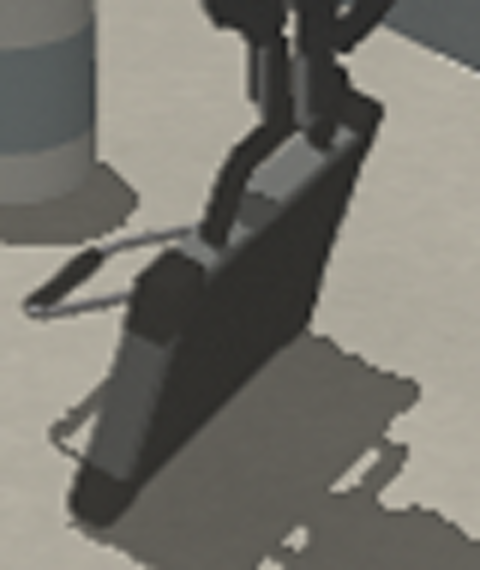

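View pics/s9c.png

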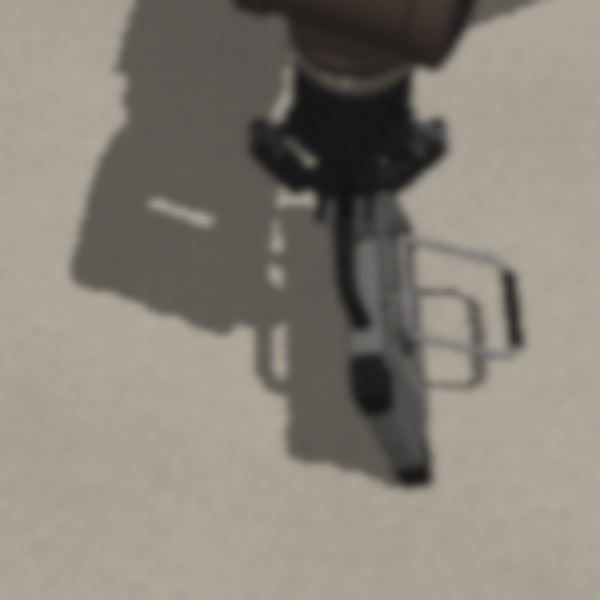

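Run:
```python
from h import *
u=np.array([np.cos(np.radians(23)),np.sin(np.radians(23)),0]); ee=np.array([u[1],-u[0],0]); b=np.array([.5663,.0619,.19])
def hit(s,px,off):
    o,d=ray(s,px); P=b+off*u; X=o+d*((P-o)@u)/(d@u); return (X-b)@ee, X[2]
d,s,w=load('d9'),load('s9'),load('w9')
for n,px in [("front low corner",(237,227.3)),("rear low",(231.5,223))]: print(n,hit(d,px,-.115))
print("top front",hit(d,(281,158.5),.115))
for n,px in [("low +y end",(305,271)),]: print(n,hit(s,px,.115))
# foot by tri side/wrist/scene
print("foot",tri([(d,(231,186.5)),(w,(136.5,206)),(s,(328,227.5))]))
X=tri([(d,(231,186.5)),(w,(136.5,206)),(s,(328,227.5))])[0];print((X-b)@ee,(X-b)@u)
```

```text
front low corner (np.float64(-0.04303439929901881), np.float64(0.0039370840775350135))
rear low (np.float64(-0.06125007231835509), np.float64(0.013529282210928972))
top front (np.float64(-0.012984009635198327), np.float64(0.13455269260964609))
low +y end (np.float64(-0.05750602058055594), np.float64(0.014635463238466873))
foot (array([0.51442605, 0.17909841, 0.06403953]), [np.float64(0.0014059966239688517), np.float64(0.0011102893602612102), np.float64(0.0006881447297489356)])
-0.12815047223956225 -0.00195715776075943
```

apply_moves(
  motion=[
    [[0,-0.7,0.0,0],[0,-0.7,0.0,0],[0,-0.7,0,0]],
  ],
)

```text
time_s: 16.18
tool_pos: [0.5597, 0.0779, 0.1882]
eef_rot: [0.004, 0.98, 0.198, 0.003]
force: [-5.3, -6.8, 13.9]
width: 0.0121
```

Run:
```python
from h import *
togo([.6247,-.0755,.004])
```

```text
t 16.18 p [0.5597 0.0779 0.1882] yaw(tool y) -67.12 zt [ 0.008 -0.006 -1.   ] w 0.0121 F [-5.3 -6.8 13.9] go cm [-0.07 16.5  18.56]
```

```bash
cat >> h.py <<'E'
def look(k):
    snap('side','d'+k);snap('wrist','w'+k)
    a=cv2.resize(load('d'+k)['img'][100:230,190:310,::-1],None,fx=3.2,fy=3.2,interpolation=2)
    b=cv2.resize(load('w'+k)['img'][:,60:480,::-1],(416,416))
    cv2.imwrite('pics/x%s.png'%k,np.hstack([a,b]))
E
python3 - <<'E'
from h import *
look('10'); print(state()["moment"],state()["force"])
E
```

```text
[-1.31707397  0.91986133  0.06658408] [-5.40288759 -7.11327712 14.56003929]
```

View pics/x10.png

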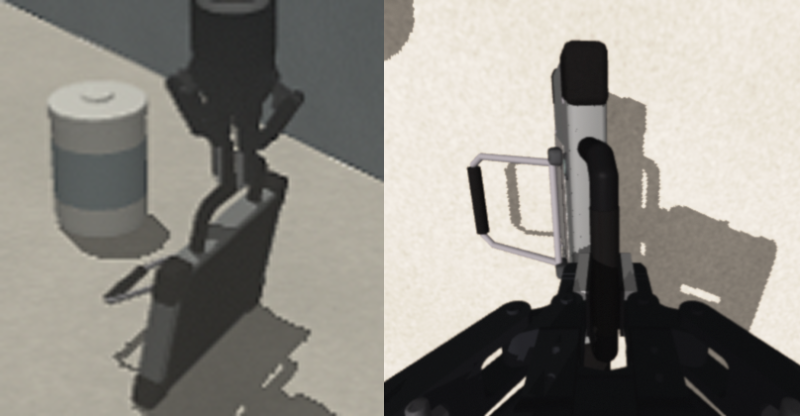

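apply_moves(
  motion=[
    [[0,0,0,0],[0,0,0,0]],
  ],
  grip_force=20,
)

```text
time_s: 16.52
tool_pos: [0.5596, 0.0778, 0.1884]
eef_rot: [0.004, 0.98, 0.198, 0.003]
force: [-1.0, -1.7, 3.6]
width: 0.0121
```

Run:
```python
from h import *
togo([.6247,-.0755,.004])
```

```text
t 16.52 p [0.5596 0.0778 0.1884] yaw(tool y) -67.13 zt [ 0.008 -0.006 -1.   ] w 0.0121 F [-1.  -1.7  3.6] go cm [-0.05 16.5  18.58]
```

apply_moves(
  motion=[
    [[-0.05,-0.6,-0.12,0],[0,-0.6,-0.1,0],[0,-0.6,-0.08,0],[0,0,0,0]],
  ],
)

```text
time_s: 17.02
tool_pos: [0.5516, 0.0958, 0.1909]
eef_rot: [0.003, 0.98, 0.198, 0.003]
force: [-1.3, -0.7, 4.3]
width: 0.012
```

Run:
```python
from h import *
togo([.6247,-.0755,.004]); look('11')
```

```text
t 17.02 p [0.5516 0.0958 0.1909] yaw(tool y) -67.15 zt [ 0.007 -0.005 -1.   ] w 0.012 F [-1.3 -0.7  4.3] go cm [-1.000e-02  1.848e+01  1.884e+01]
```

View pics/x11.png

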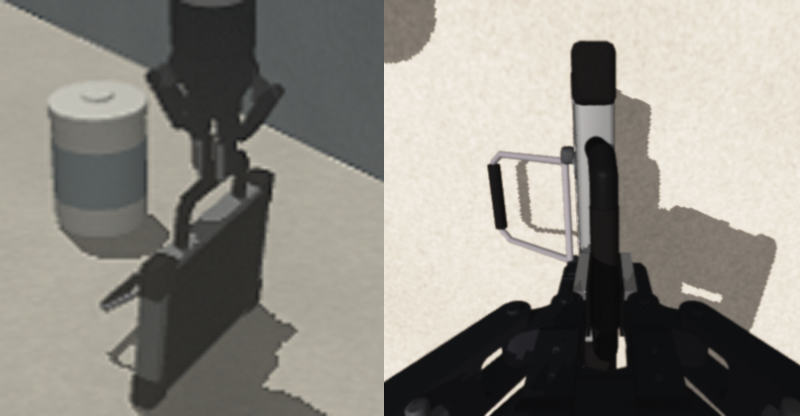

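Run:
```python
from h import *
d=load('d11'); print(proj(d,[state()["tool_pos"]]), proj(load('w11'),[state()["tool_pos"]]))
cv2.imwrite('pics/d11d.png',cv2.resize(d['img'][125:185,230:290,::-1],None,fx=10,fy=10,interpolation=2))
```

```text
[[256.91734717 154.71136553]] [[285.02606816 270.90136047]]
```

View pics/d11d.png

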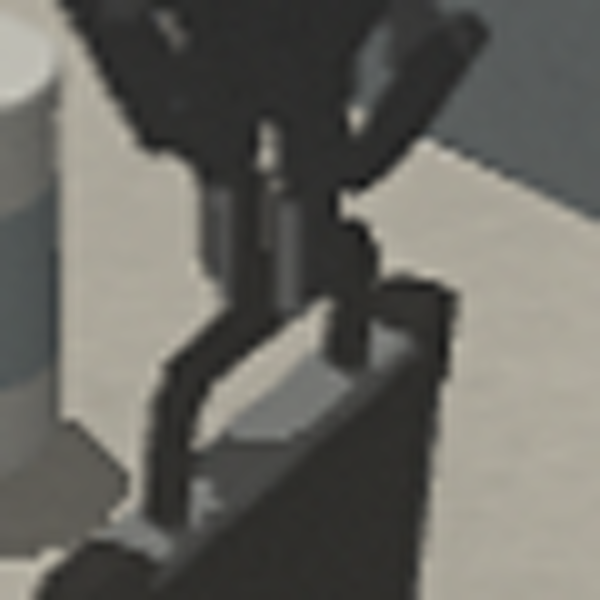

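View pics/w11.png

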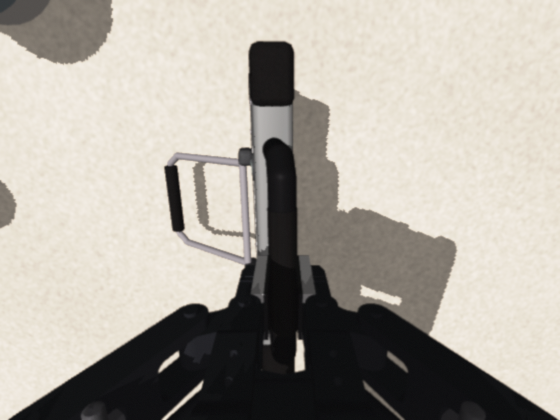

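apply_moves(
  motion=[
    [[0,-0.6,0.02,0],[0,-0.6,0.03,0],[0,0,0,0],[0,0,0,0]],
  ],
)

```text
time_s: 17.62
tool_pos: [0.547, 0.1063, 0.1914]
eef_rot: [0.004, 0.98, 0.198, 0.003]
force: [-1.9, -1.7, 2.3]
width: 0.0121
```

Run:
```python
from h import *
togo([.6247,-.0755,.004]); look('12')
```

```text
t 17.62 p [0.547  0.1063 0.1914] yaw(tool y) -67.2 zt [ 0.008 -0.006 -1.   ] w 0.0121 F [-1.9 -1.7  2.3] go cm [ 0.02 19.61 18.9 ]
```

View pics/x12.png

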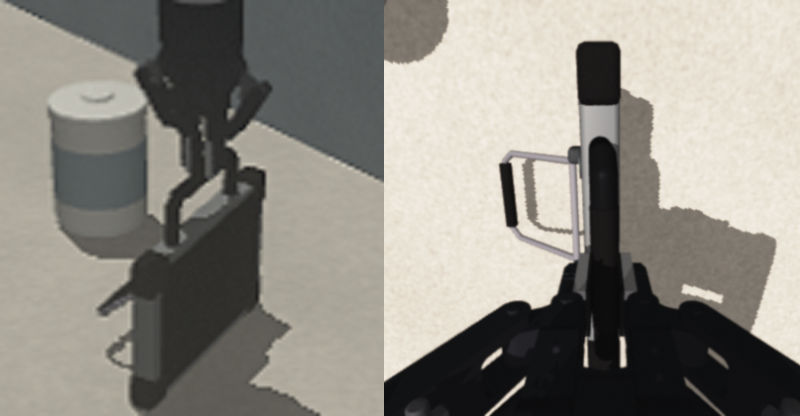

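apply_moves(
  motion=[
    [[0,0,0.1,0],[0,0,0.5,0],[0,0,0.5,0],[0,0,0.4,0],[0,0,0,0]],
  ],
  fingers=0.22,
)

```text
time_s: 18.35
tool_pos: [0.547, 0.1063, 0.174]
eef_rot: [0.003, 0.98, 0.197, 0.003]
force: [-0.7, 0.2, -0.2]
width: 0.0187
```

Run:
```python
from h import *
togo([.6247,-.0755,.004]); look('13')
```

```text
t 18.35 p [0.547  0.1063 0.174 ] yaw(tool y) -67.24 zt [ 0.007 -0.005 -1.   ] w 0.0187 F [-0.7  0.2 -0.2] go cm [ 0.06 19.65 17.15]
```

View pics/x13.png

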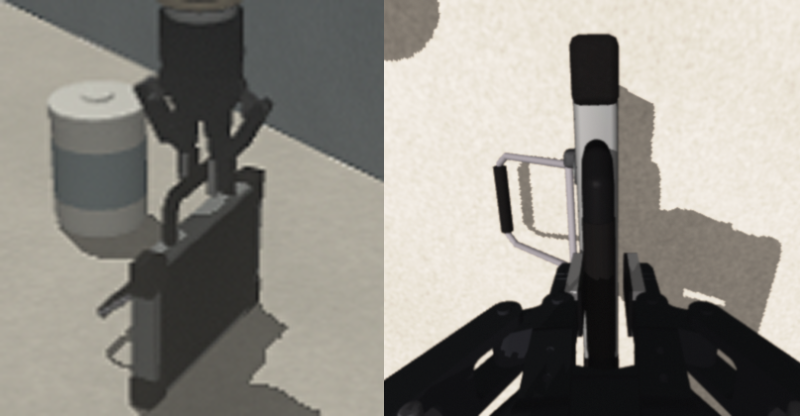

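apply_moves(
  motion=[
    [[0,0,0,0],[0,0,0,0],[0,0,0,0],[0,0,0,0]],
  ],
  fingers=0,
  grip_force=25,
)

```text
time_s: 18.95
tool_pos: [0.5471, 0.1063, 0.1746]
eef_rot: [0.003, 0.98, 0.198, 0.003]
force: [-0.2, 1.4, -0.7]
width: 0.013
```

Run:
```python
from h import *
togo([.6247,-.0755,.004])
th=np.radians([90,93,96,99,102,105,108,111])
e=19*np.cos(th)+1.2*np.sin(th); h=19*np.sin(th)-1.2*np.cos(th); print(np.c_[np.degrees(th),e-e[0],h-h[0]].round(2))
```

```text
t 18.95 p [0.5471 0.1063 0.1746] yaw(tool y) -67.21 zt [ 0.007 -0.005 -1.   ] w 0.013 F [-0.2  1.4 -0.7] go cm [ 0.03 19.63 17.21]
[[ 9.00e+01  0.00e+00  0.00e+00]
 [ 9.30e+01 -1.00e+00  4.00e-02]
 [ 9.60e+01 -1.99e+00  2.00e-02]
 [ 9.90e+01 -2.99e+00 -5.00e-02]
 [ 1.02e+02 -3.98e+00 -1.70e-01]
 [ 1.05e+02 -4.96e+00 -3.40e-01]
 [ 1.08e+02 -5.93e+00 -5.60e-01]
 [ 1.11e+02 -6.89e+00 -8.30e-01]]
```

apply_moves(
  motion=[
    [[0,-0.5,-0.03,0],[0,-0.5,-0.01,0],[0,-0.5,0,0],[0,-0.5,0.02,0],[0,-0.5,0.03,0],[0,-0.5,0.05,0],[0,0,0,0]],
  ],
)

```text
time_s: 19.82
tool_pos: [0.5346, 0.1358, 0.1742]
eef_rot: [0.004, 0.98, 0.198, 0.003]
force: [-0.3, -1.5, 0.2]
width: 0.0127
```

Run:
```python
from h import *
togo([.5471,.1063,.1746]); look('14')
```

```text
t 19.82 p [0.5346 0.1358 0.1742] yaw(tool y) -67.19 zt [ 0.008 -0.006 -1.   ] w 0.0127 F [-0.3 -1.5  0.2] go cm [ 0.01  3.2  -0.01]
```

View pics/x14.png

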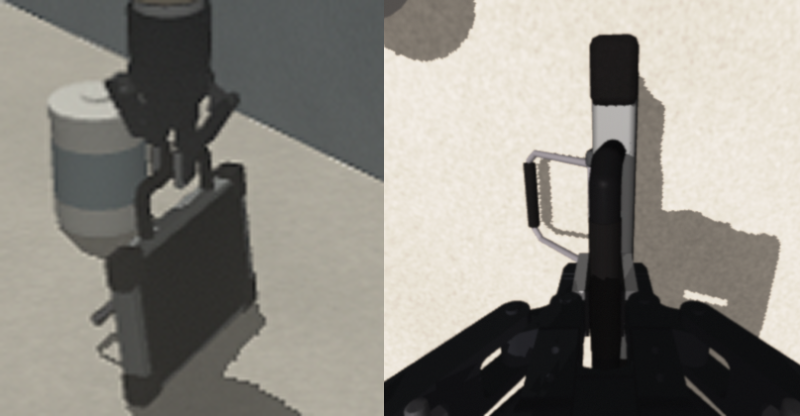

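apply_moves(
  motion=[
    [[0,-0.5,0.06,0],[0,-0.5,0.08,0],[0,-0.5,0.09,0],[0,-0.5,0.11,0],[0,-0.5,0.12,0],[0,-0.4,0.11,0],[0,0,0,0]],
  ],
)

```text
time_s: 20.8
tool_pos: [0.5226, 0.1645, 0.1688]
eef_rot: [0.004, 0.98, 0.198, 0.004]
force: [-1.4, -1.2, 3.2]
width: 0.0127
```

Run:
```python
from h import *
togo([.5471,.1063,.1746]); look('15');snap('scene','s15')
```

```text
t 20.8 p [0.5226 0.1645 0.1688] yaw(tool y) -67.21 zt [ 0.009 -0.005 -1.   ] w 0.0127 F [-1.4 -1.2  3.2] go cm [ 0.01  6.32 -0.52]
```

View pics/x15.png

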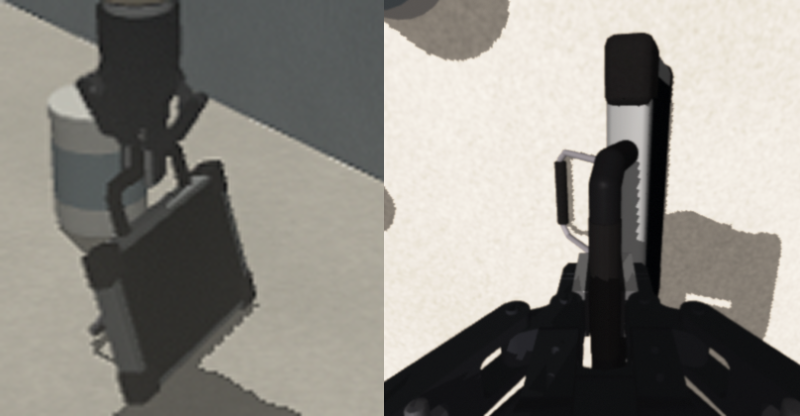

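apply_moves(
  motion=[
    [[0,-0.3,0.1,0],[0,-0.3,0.12,0],[0,0,0,0]],
  ],
)

```text
time_s: 21.32
tool_pos: [0.5203, 0.17, 0.1672]
eef_rot: [0.003, 0.98, 0.197, 0.004]
force: [-2.0, -1.0, 3.7]
width: 0.0129
```

Run:
```python
from h import *
togo([.5471,.1063,.1746]); look('16');snap('scene','s16')
s=load('s16')['img'][170:290,230:380,::-1]; d=load('d16')['img'][120:240,190:310,::-1]
cv2.imwrite('pics/y16.png',cv2.resize(np.hstack([s,d]),None,fx=2.9,fy=2.9,interpolation=2))
```

```text
t 21.32 p [0.5203 0.17   0.1672] yaw(tool y) -67.27 zt [ 0.009 -0.005 -1.   ] w 0.0129 F [-2.  -1.   3.7] go cm [ 0.01  6.92 -0.69]
```

View pics/w16.png

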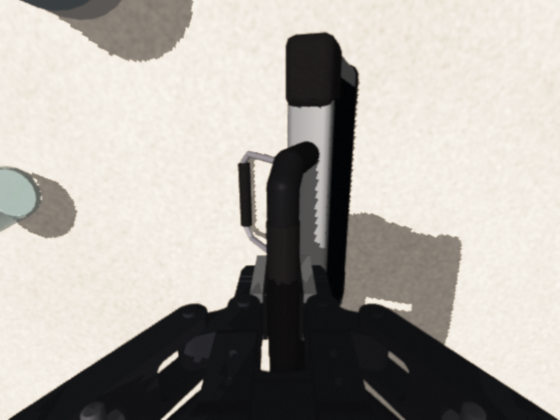

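View pics/y16.png

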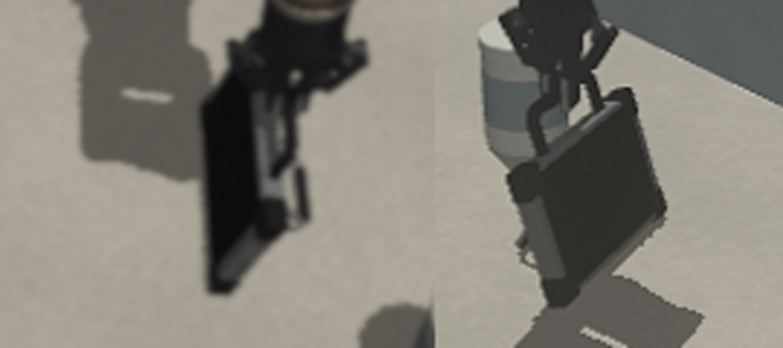

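Run:
```python
from h import *
w,s,d=load('w16'),load('s16'),load('d16')
print(tri([(w,(244.5,194.5)),(s,(334.1,237.2))]))
u=np.array([np.cos(np.radians(23)),np.sin(np.radians(23)),0]); ee=np.array([u[1],-u[0],0]); b=np.array(state()["tool_pos"])
X=tri([(w,(244.5,194.5)),(s,(334.1,237.2))])[0]; print("foot e,u",(X-b)@ee,(X-b)@u)
for deg in (105,107,109,111,113):
    t=np.radians(deg); print(deg,"foot e",(-.1544*np.cos(t)-.0876*np.sin(t)).round(4),"foot z if edge down",(.0356*np.sin(t)+.0756*np.cos(t)).round(4),"bar z",(.19*np.sin(t)-.012*np.cos(t)).round(4))
def hit(s,px,off):
    o,dd=ray(s,px); P=b+off*u; Y=o+dd*((P-o)@u)/(dd@u); return ((Y-b)@ee).round(4), Y[2].round(4)
f=lambda x,y:(190+(x-435)/2.9,120+y/2.9)
print("low front -y",hit(d,f(548,305),-.115),"low rear",hit(d,f(540,290),-.115),"top rear",hit(d,f(508,182),-.115),"top front",hit(d,f(527,175),-.115))
```

```text
(array([0.50291196, 0.20317507, 0.00524158]), [np.float64(0.0007653913496665404), np.float64(0.0007653913496665527)])
foot e,u -0.03753175165255187 -0.003115941744860322
105 foot e -0.0447 foot z if edge down 0.0148 bar z 0.1866
107 foot e -0.0386 foot z if edge down 0.0119 bar z 0.1852
109 foot e -0.0326 foot z if edge down 0.009 bar z 0.1836
111 foot e -0.0264 foot z if edge down 0.0061 bar z 0.1817
113 foot e -0.0203 foot z if edge down 0.0032 bar z 0.1796
low front -y (np.float64(0.0471), np.float64(0.0034)) low rear (np.float64(0.0383), np.float64(0.0188)) top rear (np.float64(0.0064), np.float64(0.135)) top front (np.float64(0.0287), np.float64(0.1482))
```

apply_moves(
  motion=[
    [[0,-0.2,0.08,0],[0,-0.2,0.1,0],[0,0,0.05,0],[0,0,0,0]],
  ],
)

```text
time_s: 21.98
tool_pos: [0.5187, 0.1739, 0.1658]
eef_rot: [0.003, 0.98, 0.197, 0.004]
force: [-1.5, -0.4, 2.7]
width: 0.0126
```

Run:
```python
from h import *
togo([.5471,.1063,.1746]); look('17');snap('scene','s17'); print(state()['force'],state()['moment'])
s=load('s17')['img'][210:270,290:350,::-1]; d=load('d17')['img'][170:240,205:275,::-1]; s=cv2.resize(s,(70,70),interpolation=2)
cv2.imwrite('pics/y17.png',cv2.resize(np.hstack([s,d]),None,fx=5.6,fy=5.6,interpolation=2))
```

```text
t 21.98 p [0.5187 0.1739 0.1658] yaw(tool y) -67.32 zt [ 0.009 -0.004 -1.   ] w 0.0126 F [-1.5 -0.4  2.7] go cm [ 0.02  7.34 -0.82]
[-2.92846174  0.57953884  6.11165403] [0.00480568 0.42390674 0.04707021]
```

View pics/y17.png

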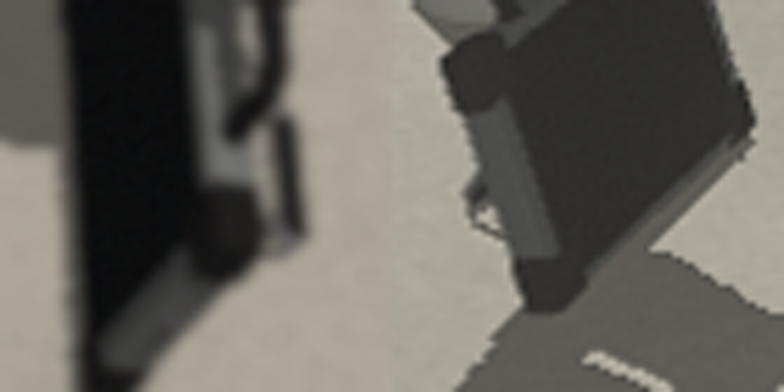

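View pics/w17.png

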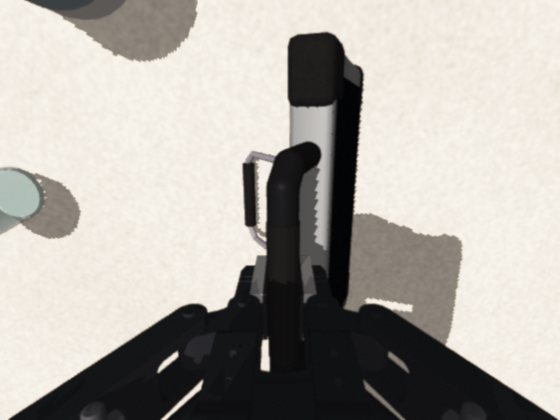

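apply_moves(
  motion=[
    [[0,-0.2,0.1,0],[0,-0.2,0.1,0],[0,0,0,0],[0,0,0,0]],
  ],
)

```text
time_s: 22.62
tool_pos: [0.5171, 0.1778, 0.1644]
eef_rot: [0.002, 0.981, 0.196, 0.004]
force: [-2.3, -0.3, 5.1]
width: 0.0132
```

```bash
cat > m.py <<'E'
import sys
from h import *
k=sys.argv[1]
togo([.5471,.1063,.1746]); print(state()['moment'].round(2))
w=snap('wrist','w'+k); s=snap('scene','s'+k); d=snap('side','d'+k)
a=w['img'][140:260,220:300,::-1]; b=s['img'][215:265,310:343,::-1]
cv2.imwrite('pics/z%s.png'%k,np.hstack([cv2.resize(a,(400,600),interpolation=2),cv2.resize(b,(396,600),interpolation=2)]))
E
python3 m.py 18
```

```text
t 22.62 p [0.5171 0.1778 0.1644] yaw(tool y) -67.36 zt [ 0.009 -0.003 -1.   ] w 0.0132 F [-2.3 -0.3  5.1] go cm [ 0.03  7.77 -0.97]
[-0.11  0.42  0.05]
```

View pics/z18.png

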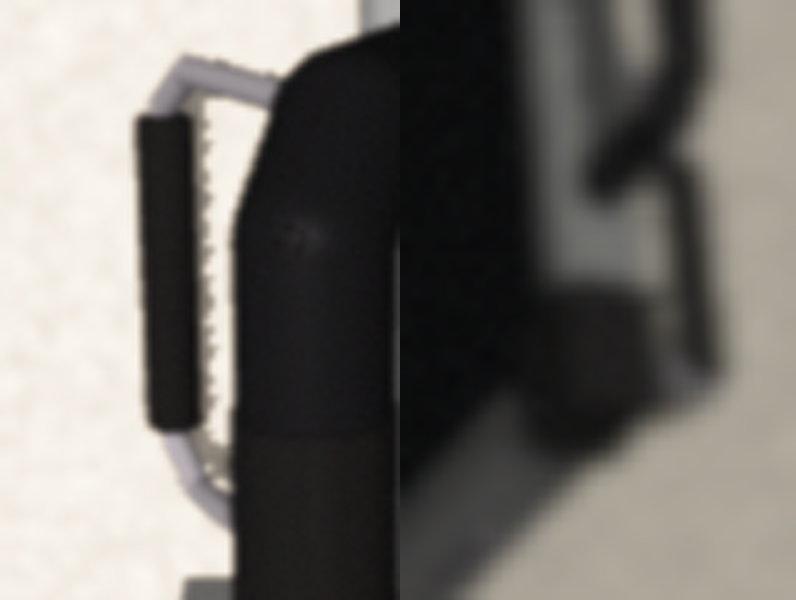

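```bash
cat > f.py <<'E'
from h import *
u=np.array([np.cos(np.radians(23)),np.sin(np.radians(23)),0]); ee=np.array([u[1],-u[0],0])
def foot(k,px,spx=None,z=.006):
    w=load('w'+k); b=np.array(state()["tool_pos"]); X=onz(w,px,z); print(k,"foot",X.round(4),"e abs",(X@ee).round(4),"bar e",(b@ee).round(4),"rel e",((X-b)@ee).round(4))
    t=np.radians(np.arange(105,118,1)); r=-.1544*np.cos(t)-.0876*np.sin(t); print(" lean deg",np.interp((X-b)@ee,r,np.degrees(t)).round(1))
    if spx: print(tri([(w,px),(load('s'+k),spx)]))
E
python3 -c "
from f import *
foot('18',(253.6,194.5),(334.3,237.0))
w=load('w16');X=onz(w,(244.5,194.5),.006);print(X@ee)
"
```

```text
18 foot [0.504  0.2037 0.006 ] e abs 0.0094 bar e 0.0384 rel e -0.029
 lean deg 110.2
(array([0.50524454, 0.20347754, 0.01023551]), [np.float64(0.00035002565959020007), np.float64(0.0003500256595901176)])
0.008812153291845228
```

apply_moves(
  motion=[
    [[0,-0.2,0.1,0],[0,-0.2,0.1,0],[0,0,0,0],[0,0,0,0]],
  ],
)

```text
time_s: 23.28
tool_pos: [0.517, 0.1807, 0.1639]
eef_rot: [0.003, 0.981, 0.196, 0.006]
force: [-2.2, -0.5, 1.9]
width: 0.0131
```

```bash
python3 m.py 19
```

```text
t 23.27 p [0.517  0.1807 0.1639] yaw(tool y) -67.4 zt [ 0.013 -0.004 -1.   ] w 0.0131 F [-2.2 -0.5  1.9] go cm [-0.07  8.04 -1.01]
[-0.09  0.36 -0.11]
```

View pics/z19.png

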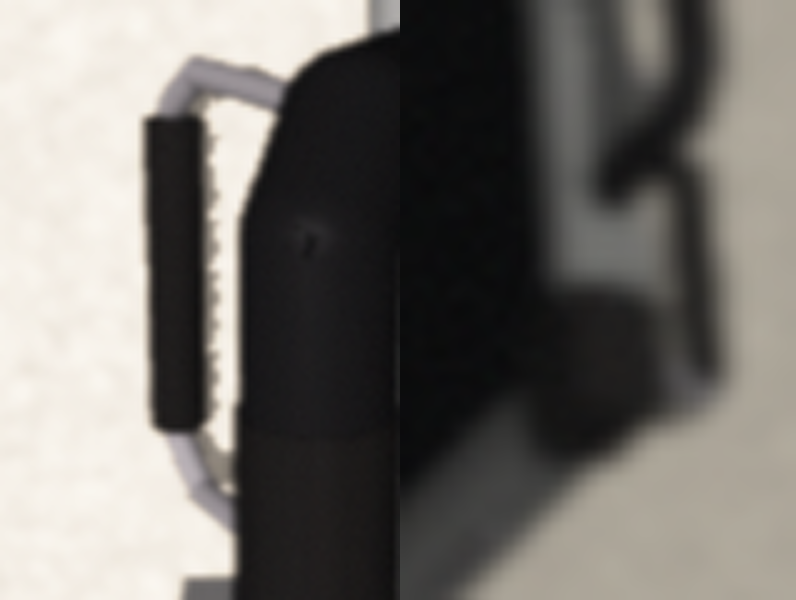

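```bash
python3 -c "
from f import *
foot('19',(255,194.5),(334.8,237.2))
d=load('d19');a=d['img'][165:235,205:305,::-1];cv2.imwrite('pics/d19c.png',cv2.resize(a,None,fx=7.5,fy=7.5,interpolation=2))
"
```

```text
19 foot [0.5052 0.2053 0.006 ] e abs 0.0084 bar e 0.0355 rel e -0.0271
 lean deg 110.8
(array([0.50726595, 0.20522653, 0.01330404]), [np.float64(0.00026500757243470087), np.float64(0.0002650075724346939)])
```

View pics/d19c.png

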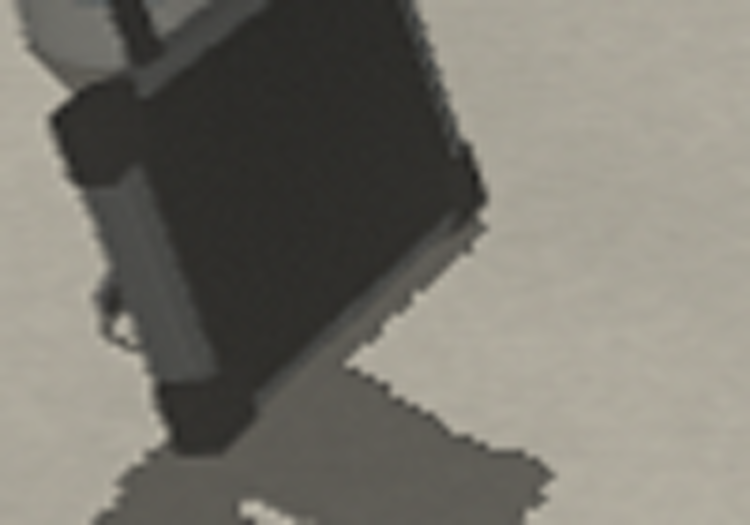

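```bash
python3 -c "
from h import *
w,s=load('w19'),load('s19')
for y in (370,378): print(tri([(w,(254.8,163.5)),(s,((706-400)/12+310,y/12+215))]))
print(onz(w,(254.8,163.5),.006), proj(s,[onz(w,(254.8,163.5),.006),onz(w,(254.8,163.5),.012)]))
togo([.5471,.1063,.1746])
"
```

```text
(array([0.53545984, 0.21627698, 0.0136087 ]), [np.float64(0.0002121295387789732), np.float64(0.00021212953877890607)])
(array([0.53444144, 0.21649859, 0.00814677]), [np.float64(5.5843171985089934e-05), np.float64(5.584317198514769e-05)])
[0.53404221 0.2165802  0.006     ] [[335.49629987 246.76010545]
 [335.61046603 246.04947025]]
t 23.43 p [0.5169 0.1809 0.1638] yaw(tool y) -67.38 zt [ 0.013 -0.004 -1.   ] w 0.0132 F [-1.4 -1.4  2.1] go cm [-0.07  8.05 -1.01]
```

```bash
python3 -c "
from h import *
L=[]
for k in ('15','16','17','18','19'):
    a=load('w'+k)['img'][155:235,230:270,::-1] if k!='15' else load('w'+k)['img'][155:235,215:255,::-1]
    L.append(cv2.resize(a,(155,310*1),interpolation=2))
cv2.imwrite('pics/sh.png',np.hstack(L))
"
```

```text
(no output)
```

View pics/sh.png

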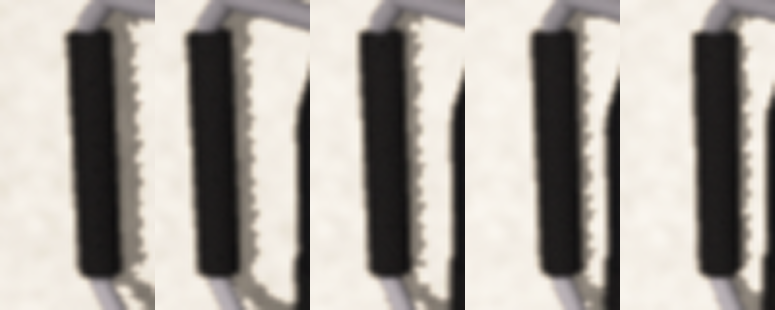

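apply_moves(
  motion=[
    [[0,0.1,0.1,0],[0,0,0.1,0],[0,0,0.1,0],[0,0,0.1,0]],
  ],
  grip_force=30,
)

```text
time_s: 23.92
tool_pos: [0.5172, 0.1812, 0.1637]
eef_rot: [0.002, 0.981, 0.196, 0.007]
force: [-5.6, -1.4, 16.3]
width: 0.0128
```

```bash
python3 m.py 20; python3 -c "
from h import *
look('20b');togo([.5471,.1063,.1746])"
```

```text
t 23.93 p [0.5172 0.1812 0.1637] yaw(tool y) -67.41 zt [ 0.016 -0.001 -1.   ] w 0.0128 F [-5.6 -1.4 16.3] go cm [-0.11  8.07 -1.03]
[-0.38  0.95 -0.16]
t 24.18 p [0.5172 0.1812 0.1637] yaw(tool y) -67.41 zt [ 0.015 -0.001 -1.   ] w 0.0131 F [-5.3 -0.8 15.7] go cm [-0.1   8.07 -1.03]
```

View pics/z20.png

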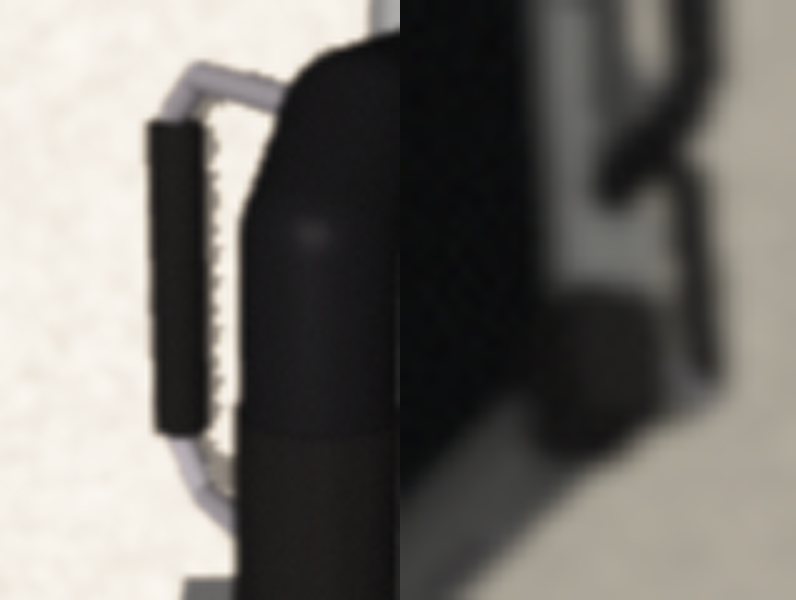

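View pics/x20b.png

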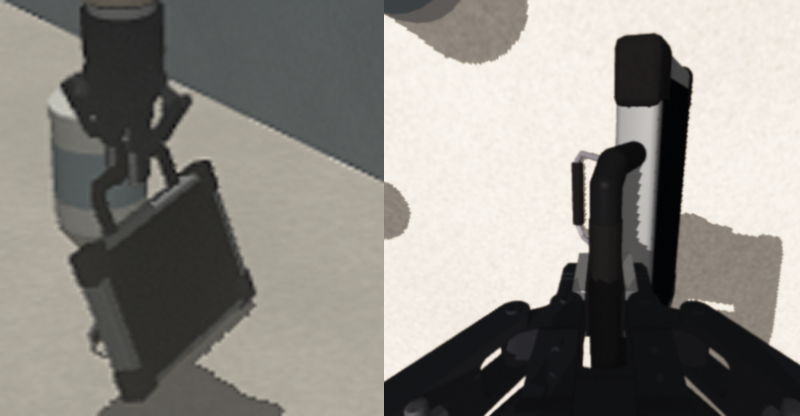

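apply_moves(
  motion=[
    [[0,0,0,0],[0,0,0.05,0]],
  ],
)

```text
time_s: 24.42
tool_pos: [0.5171, 0.1811, 0.1637]
eef_rot: [0.002, 0.981, 0.196, 0.008]
force: [-4.3, -1.5, 11.3]
width: 0.013
```

```bash
python3 m.py 21; python3 -c "
from f import *
togo([.5471,.1063,.1746]);print(abs(state()['qvel']).max())
s=load('s21');cv2.imwrite('pics/s21.png',np.ascontiguousarray(s['img'][:,:,::-1]))
a,b=load('scene0')['img'].astype(int),s['img'].astype(int)
for n,(x,y) in dict(tub=(395,290),beaker=(415,230),can=(122,200),tray=(141,148)).items(): print(n,abs(a-b)[y-15:y+15,x-15:x+15].mean().round(1))"
```

```text
t 24.43 p [0.5171 0.1811 0.1637] yaw(tool y) -67.41 zt [ 0.016 -0.001 -1.   ] w 0.013 F [-4.3 -1.5 11.3] go cm [-0.09  8.06 -1.03]
[-0.39  0.68 -0.07]
t 24.57 p [0.5171 0.1811 0.1638] yaw(tool y) -67.41 zt [ 0.016 -0.001 -1.   ] w 0.0131 F [-4.4 -1.1  8.7] go cm [-0.09  8.06 -1.03]
0.0018816614695540774
tub 4.1
beaker 3.5
can 3.3
tray 3.3
```

View pics/z21.png

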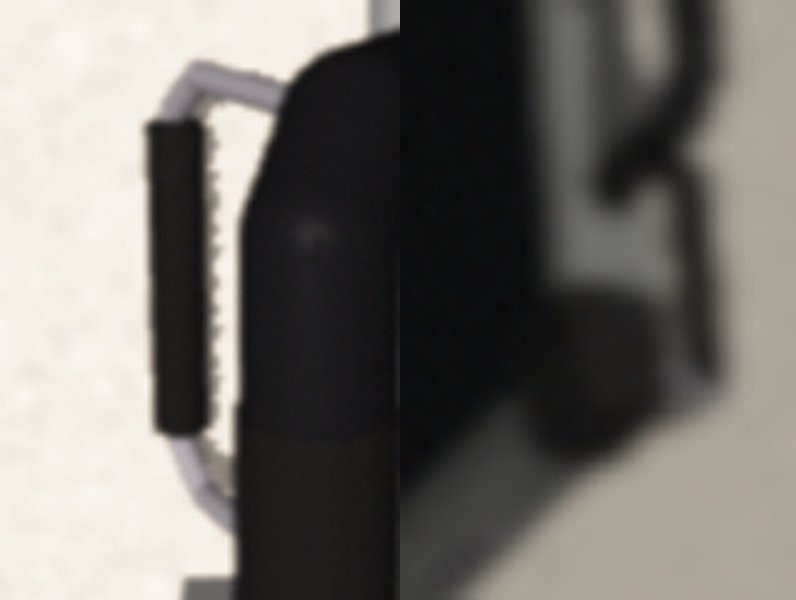

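```bash
python3 -c "
from h import *
print(hand_in()); togo([.5471,.1063,.1746])"
```

```text
the job is handed in; nothing more can be done
None
the job is handed in; nothing more can be done
```

The kickstand is open and the tablet stands leaning back on it. I handed in at about 24.6 s with the gripper still holding the handle near its middle. `hand_in()` gives no verdict, so the result is not confirmed.

**What I did**
- I gripped the kickstand's foot, swung it about its hinge past dead centre to about 0.8 rad and let go. It snapped open: the foot measured 99 mm high, against 99.6 mm expected.
- I gripped the handle and raised the tablet upright on its lower edge.
- On the way up, the bar slipped to the very tips of the fingers. With the tablet standing at about 90°, I opened the fingers just enough to keep the bar caged, lowered 17 mm and gripped again.
- I then leaned it back until the foot reached the counter.

**Last checks**
- **Lean:** about 21° from vertical, from the foot's position in the wrist image, assuming the foot is down.
- **Edge and foot on the counter:** pressing down built up to 16 N with almost no movement, and the foot's shadow stopped closing. Both suggest the lower edge and foot are bearing.
- **Hold:** 30 N grip, about 9 N upward force on the tool, and the arm at rest.
- **Other things:** the wipes tub, spray can, beaker and tray showed no visible change from the first scene picture.

**Checks that disagreed**
- Measuring the foot's height from the wrist and scene cameras gave 5 to 13 mm, too coarse to confirm contact. I relied on the force and shadow instead.
- The tool height implied the bar was about 2 mm lower than the lean predicts, probably a small further slip in the pads.

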